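Set out the parts for a turning job on the watchmaker's bench

ROBOT

A 7-joint arm with a two-finger parallel gripper is mounted at the origin on the work surface. World frame = base frame: x ahead of the robot, y to its left, z up, the work surface at z = 0. Lengths are in m, angles in rad, forces in N, time in s.
With the tool pointing down it reaches from about 0.425 to 0.925 m from the base axis. Payload 6.8 kg.
Tool frame: the origin (TCP) lies between the finger pads; the fingertips stand 14 mm ahead of it and the grasp point (between the pads) lies 5 mm behind it; z points along the fingers, y is the line along which they close (so a half turn about z gives the same grasp; the last joint's range is limited). The gripper opens to 85 mm and grips with 20 to 120 N. Pads are 22 mm wide; open, the fingers measure 114 mm over their backs; the gripper's body (76 mm by 85 mm) begins 54 mm behind the grasp point. The pads swing forward as they close: fully open they stand 13 mm farther back than shut.
Start: joints at [1.13, 0.477, 0.022, 1.555, -0.011, 1.109, -0.083], TCP at [0.221, -0.638, 0.245] pointing down, gripper open.
Joint ranges: [-2.96, 2.96], [-0.34, 2.1], [-1.41, 1.46], [0.24, 2.44], [-1.37, 4.51], [0.17, 1.92], [-2.96, 2.96]. Speed limits (rad/s): [2.39, 2.39, 3.14, 3.14, 3.14, 3.14, 3.14].

INTERFACE

Orientations are given as a rotation vector (axis times angle).
In Python, from bench import r, eyes, ticket gives the robot as it stands. The module is installed in compiled form; this text tells all that it offers.
- The arm moves only by the tool arm_command, never from a script. Its argument "plan" is text: rows parted by semicolons, each of 4 numbers parted by spaces: the shift along the tool's x, y, z in m, then the turn about the tool's z in degrees. In form: tx ty tz yaw; .... A call has 1 to 20 rows; each row shifts and turns the commanded pose from where the row before left it, along the tool's axes as they then stand; what a row does not reach is not made up. A row lasts 1/8 s, in which the tool goes at most 62.5 mm and 10.7 degrees, less where a joint would pass 70% of its speed; a pose out of reach is approached as far as the arm can. A call is refused whole if a number of a shift passes 0.0625 or a number of a turn 10.7, either way. A call with a gripper value outside its range is refused whole. "hand" is the closure, from -1 (fully open) to 1 (shut), set as the call begins (left out, the last holds). The fingers move at their own pace and stop on an object; "grip_force" is the grip in N (left out, the last holds). Time passes only in rows, so rows that do not move let the fingers close. It gives the time, the measured TCP pose, the force, the opening and the grip force at its end, in the units of the state.
- r.get_obs(): the state, without advancing time (a new reading comes with each control period).
- eyes.grab_frame(name): name is "scene" or "side" or "wrist"; returns (picture, depth): 420x560x3 uint8, red, green, blue; 420x560 float32, m along the optical axis (not along the pixel's ray), 0 where there is no reading.
- eyes.calibration(name): a dict with "fov_y" (degrees; the focal length in pixels is half the picture's height over the tangent of half this angle, whatever the lens; pixels are square), "cx", "cy" (the principal point, pixels), "k1" (the pictures are not rectified: a ray, as slopes to the right and down, at radius r is drawn at 1 + k1 r^2 times it, then the intrinsics apply), "origin" and "attitude" of the camera in the world; the wrist camera has in their place "tool_from_camera" (4x4, takes a point from camera to tool coordinates, whose origin is the TCP and whose axes are the flange's). Camera axes: x right, y up, looking along -z (the intrinsics and any distortion apply to the point x, -y, -z); pixel columns grow to the right and rows downward; lengths in m; the calibration is good to about 2 mm. A picture is of the moment at which its call begins: read the wrist's pose just before it. calibration takes no time and is no camera call.
- ticket.hand_in(): hands the job in; it is judged then, once.
The state is a dict: "clock": time; "joints": joint angles; "qvel": joint speeds; "tau": joint torques, N m; "tcp_pos": TCP position; "orientation": TCP orientation; "contact_force": force on the tool from outside, world axes, zero at the start; "moment": the same for the moment, N m; "grip_width": finger opening in m; "gripper_force": force on a finger pad.
Only numpy, scipy, OpenCV 4.12 (cv2) and the standard library are available. Lean on these libraries where they do the work, as an engineer would, in place of code of your own. Each camera call takes 0.05 s, during which the arm holds its last target. There are 200 camera calls.

TASK

Set out the bench for the next turning job: lay the dark wooden block flat in the middle of the right-hand square of the blue mat (right and left as the robot sees them), straight with the square, and stand the three-jaw chuck centrally on top of it. Put the brass pot to the left of the block, in the middle of the mat's left-hand square, and stand the red oil pot on the bench midway between the green tailstock and the steel anvil. Everything is to stand upright and released, and the amber glass jar is to be left where it is.

Things in the scene. Friction and masses are not known exactly. Their poses are not given: they have to be found in the camera images.
- block: loose square riser block of dark wood, 56 x 56 x 28 mm high; origin at the centre of its underside, z up, x and y along its sides; starts flat on the bench, turned by up to 0.6 rad
- chuck: loose three-jaw lathe chuck of pale metal, a round body 50 mm in diameter and 34 mm high, with a dark band round it and three small dark jaws standing 8 mm higher on its top face; origin at the centre of its underside, z up; starts upright on the bench
- brasspot: loose round brass pot, 40 mm in diameter and 36 mm high, with a 12 mm brass knob 9 mm high on top; origin at the centre of its underside, z up; starts upright on the bench
- oilpot: loose round red oil pot, 40 mm in diameter up to 32 mm, then a 27 mm neck to 40 mm and a steel ball knob to 47 mm; origin at the centre of its underside, z up; starts upright on the bench
- mat: fixed blue mat, 90 mm (x) by 210 mm (y) and 3 mm thick, with two white square outlines of 69 mm on it; origin at the centre of its underside, z up; its +y points to the robot's left, its yaw is within 0.3 rad. The left square is centred 55 mm from the middle of the mat along its +y, the right square 55 mm along its -y; things on it stand 3 mm above the bench. It lies on the left or the right side of the bench
- tailstock: fixed small green lathe tailstock with a steel spindle and handwheel, footprint 84 x 44 mm, 66 mm high; origin at the centre of its underside on the bench, x along its spindle, z up. It stands on the other side of the bench from the mat, nearer to or farther from the robot than the anvil
- anvil: fixed round steel bench anvil, 52 mm in diameter and 24 mm high, with a ring of small holes in its top; origin at the centre of its underside on the bench, z up. It always stands 200 mm from the tailstock, centre to centre, in line with the tailstock's spindle
- jar: small loose amber glass jar with a white cap, 42 mm in diameter and 50 mm high, behind the mat as the robot sees it; origin at the centre of its underside. To be left alone
Not all that is in view belongs to the job. Of the things that look like the brasspot, take the one that is farthest to the robot's left at the start.

How it is judged:
By the outcome, as a careful person would: the job done as asked, in the order asked, and still so for the second after the job is handed in, with the robot touching nothing.
It also fails if it takes over 93 s, if anything falls off the work surface, if the arm or the gripper's body presses on something with over 40 N, if the wrist force passes 120 N, or if a joint passes its speed limit or range.

## Working session

There is one attempt and no reset: what is moved stays moved. The work goes in short steps, Python scripts to look and compute and a tool call to move; the robot and the scene stay as the last step left them, time stands still between calls to the robot, and variables do not carry over. Pictures are saved under pics/ and viewed, at most 14 in all, crops included, and the job is handed in when it is done.

Besides the shell and the picture viewer there is one more tool, called after ">>>" by a JSON object that holds its "op" and its "data", one argument or row to a line. arm_command: Moves the arm, as the interface text tells. Its arguments: {"type":"object","properties":{"plan":{"type":"string"},"hand":{"type":"number"},"grip_force":{"type":"number"}},"required":["plan"]}

```bash
mkdir -p pics
cat > h.py <<'E'
import numpy as np, cv2
from scipy.spatial.transform import Rotation as R
from bench import r, eyes, ticket
def grab(n):
    o=r.get_obs(); p,d=eyes.grab_frame(n); c=eyes.calibration(n)
    if 'tool_from_camera' in c:
        T=np.eye(4);T[:3,:3]=R.from_rotvec(o['orientation']).as_matrix();T[:3,3]=o['tcp_pos']
        M=T@np.array(c['tool_from_camera'])
    else:
        M=np.eye(4);a=np.array(c['attitude']);M[:3,:3]=a if a.shape==(3,3) else R.from_rotvec(a).as_matrix();M[:3,3]=c['origin']
    return p,d,c,M
def K(c):
    f=210/np.tan(np.radians(c['fov_y'])/2); return np.array([[f,0,c['cx']],[0,f,c['cy']],[0,0,1.]])
def rays(uv,c):
    # OpenCV's distortion model with only k1
    return cv2.undistortPoints(np.array(uv,float).reshape(-1,1,2),K(c),np.array([c['k1'],0,0,0.])).reshape(-1,2)
def onplane(uv,z,c,M):
    s=rays(uv,c); d=np.c_[s[:,0],-s[:,1],-np.ones(len(s))]@M[:3,:3].T
    t=(z-M[2,3])/d[:,2]; return M[:3,3]+d*t[:,None]
def cloud(d,c,M):
    v,u=np.mgrid[0:420,0:560]; s=rays(np.c_[u.ravel(),v.ravel()],c); z=d.ravel()
    P=np.c_[s[:,0]*z,-s[:,1]*z,-z]@M[:3,:3].T+M[:3,3]; P[z==0]=np.nan
    return P.reshape(420,560,3)
E
python3 - <<'E'
from h import *
for n in ['scene','side','wrist']:
    p,d,c,M=grab(n); cv2.imwrite(f'pics/{n}0.png',p[...,::-1]); np.savez(f'{n}0.npz',p=p,d=d,M=M); print(n,{k:(np.round(v,3).tolist() if not np.isscalar(v) else v) for k,v in c.items()})
o=r.get_obs(); print({k:np.round(v,3).tolist() for k,v in o.items()})
E
```

```text
scene {'fov_y': 50.42342989535892, 'cx': 284.84262822419925, 'cy': 206.90134021672569, 'k1': -0.006802695236194122, 'origin': [1.275, -0.107, 0.707], 'attitude': [0.681, 0.614, 1.322]}
side {'fov_y': 49.13672869662331, 'cx': 285.4858724677144, 'cy': 207.74034950430638, 'k1': 0.03222220454736639, 'origin': [0.032, -0.594, 0.618], 'attitude': [0.871, -0.336, -0.646]}
wrist {'fov_y': 58.42527192121943, 'cx': 274.9674071853252, 'cy': 210.72787265414283, 'k1': -0.05439455017599979, 'tool_from_camera': [[-0.0, 0.96, 0.28, 0.073], [1.0, -0.0, 0.0, -0.001], [0.0, 0.28, -0.96, -0.13], [0.0, 0.0, 0.0, 1.0]]}
{'clock': 0.15, 'joints': [1.13, 0.478, 0.022, 1.556, -0.012, 1.109, -0.083], 'qvel': [0.001, -0.003, 0.002, -0.004, 0.0, 0.0, 0.002], 'tau': [0.004, -59.693, 1.611, -28.149, 0.013, 0.007, -0.0], 'tcp_pos': [0.22, -0.638, 0.245], 'orientation': [-3.097, -0.52, 0.0], 'contact_force': [-0.214, 0.28, 0.087], 'moment': [-0.008, -0.002, -0.019], 'gripper_force': 0.0, 'grip_width': 0.085}
```

View pics/scene0.png

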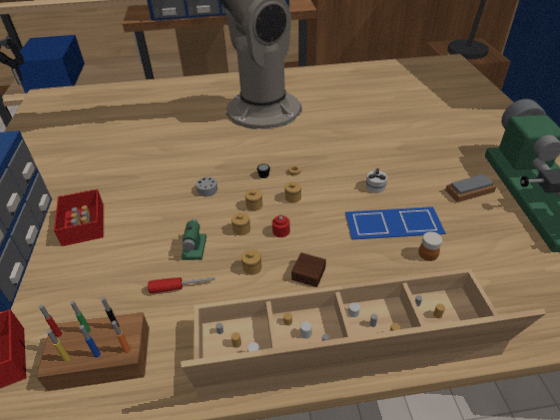

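View pics/side0.png

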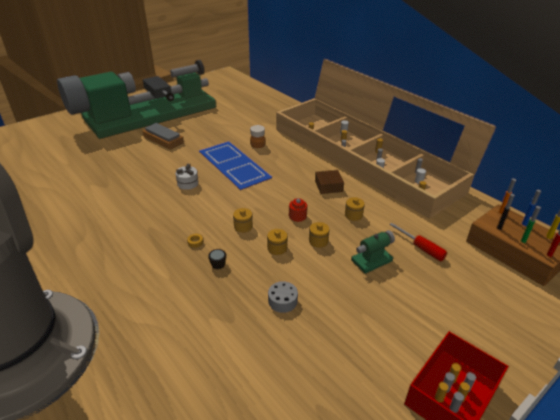

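The scene view looks back at the robot, so its left (+y) is image right. Brass-pot look-alikes are at (254,200), (293,191), (241,223) and (252,262). The one at (293,191) looks farthest left. The other parts:

| Part | Pixel |
|---|---|
| mat | (394,222) |
| jar | (431,246) |
| chuck | (376,181) |
| block | (309,269) |
| oil pot | (281,226) |
| tailstock | (194,240) |
| anvil | (207,186) |

Next I'll measure them and confirm with a crop.

Run:
```python
from h import *
for n,pts in [('scene',dict(p1=(254,200),p2=(293,191),p3=(241,223),p4=(252,262),oil=(281,226),chuck=(376,181),anvil=(207,186),tail=(194,240),block=(309,269),jar=(431,246))),
 ('side',dict(p1=(277,241),p2=(243,220),p3=(319,234),p4=(355,208),oil=(298,210),chuck=(187,178),anvil=(283,297),tail=(373,250),block=(330,181),jar=(258,136)))]:
    f=np.load(n+'0.npz'); c=eyes.calibration(n); P=cloud(f['d'],c,f['M'])
    m=np.nan_to_num(P[...,2])>0.010
    _,lab=cv2.connectedComponents(m.astype(np.uint8))
    for k,(u,v) in pts.items():
        l=lab[v,u]; Q=P[lab==l]; 
        if l==0: print(n,k,'none',P[v,u]);continue
        top=Q[Q[:,2]>np.nanmax(Q[:,2])*0.6]
        (cx,cy),(w,h),a=cv2.minAreaRect(Q[:,:2].astype(np.float32))
        print(n,k,len(Q),'rect',np.round([cx,cy,w,h,a],3),'zmax',round(np.nanmax(Q[:,2]),3))
    # mat
    p=f['p'].astype(int)
    if n=='scene':
        b=((p[...,2]>110)&(p[...,0]<90)&(P[...,2]<.012)&(P[...,0]>.45)&(P[...,0]<.9)&(P[...,1]<.5)).astype(np.uint8)
        _,lab=cv2.connectedComponents(cv2.morphologyEx(b,cv2.MORPH_CLOSE,np.ones((5,5))))
        v,u=np.where(lab==lab[222,394]); Q=onplane(np.c_[u,v],.003,c,f['M'])
        print('mat',len(Q),cv2.minAreaRect(Q[:,:2].astype(np.float32)))
im=cv2.imread('pics/scene0.png')[150:290,170:330]; cv2.imwrite('pics/crop1.png',cv2.resize(im,None,fx=4.3,fy=4.3,interpolation=cv2.INTER_CUBIC)[:600])
```

```text
scene p1 268 rect [ 4.6300e-01 -7.6000e-02  4.0000e-02  3.9000e-02  5.0491e+01] zmax 0.045
scene p2 253 rect [4.5200e-01 2.0000e-02 3.9000e-02 3.9000e-02 4.7038e+01] zmax 0.046
scene p3 303 rect [ 5.4100e-01 -1.1200e-01  3.8000e-02  4.1000e-02  4.8722e+01] zmax 0.046
scene p4 371 rect [ 0.658 -0.099  0.04   0.038 25.079] zmax 0.045
scene oil 289 rect [ 0.564 -0.024  0.038  0.038  2.72 ] zmax 0.047
scene chuck 341 rect [4.4400e-01 2.3100e-01 4.9000e-02 5.0000e-02 7.5663e+01] zmax 0.043
scene anvil 279 rect [ 3.8400e-01 -1.8600e-01  5.1000e-02  5.1000e-02  7.1545e+01] zmax 0.026
scene tail 584 rect [ 5.8000e-01 -2.1700e-01  4.2000e-02  8.0000e-02  8.0151e+01] zmax 0.066
scene block 748 rect [6.9300e-01 1.4000e-02 5.6000e-02 5.8000e-02 6.0349e+01] zmax 0.03
scene jar 463 rect [ 0.683  0.273  0.041  0.039 10.567] zmax 0.052
mat 2428 ((0.5792628526687622, 0.23372957110404968), (0.20869547128677368, 0.08843538910150528), 85.08832550048828)
side p1 412 rect [ 0.461 -0.077  0.04   0.039 37.052] zmax 0.047
side p2 368 rect [4.4800e-01 1.9000e-02 3.9000e-02 3.9000e-02 5.0922e+01] zmax 0.047
side p3 397 rect [ 5.3800e-01 -1.1300e-01  4.0000e-02  3.8000e-02  6.7367e+01] zmax 0.047
side p4 339 rect [ 6.5500e-01 -1.0000e-01  4.1000e-02  3.9000e-02  6.9157e+01] zmax 0.047
side oil 316 rect [ 5.5800e-01 -2.9000e-02  3.3000e-02  3.9000e-02  4.7319e+01] zmax 0.049
side chuck 388 rect [ 0.443  0.229  0.052  0.047 36.849] zmax 0.044
side anvil 695 rect [ 3.8300e-01 -1.8700e-01  5.2000e-02  5.1000e-02  7.4449e+01] zmax 0.027
side tail 1048 rect [ 5.7900e-01 -2.1900e-01  4.5000e-02  7.9000e-02  7.7515e+01] zmax 0.068
side block 496 rect [6.9100e-01 1.2000e-02 6.1000e-02 5.6000e-02 6.0542e+01] zmax 0.032
side jar 280 rect [6.8100e-01 2.7100e-01 4.1000e-02 4.0000e-02 5.2307e+01] zmax 0.053
```

View pics/crop1.png

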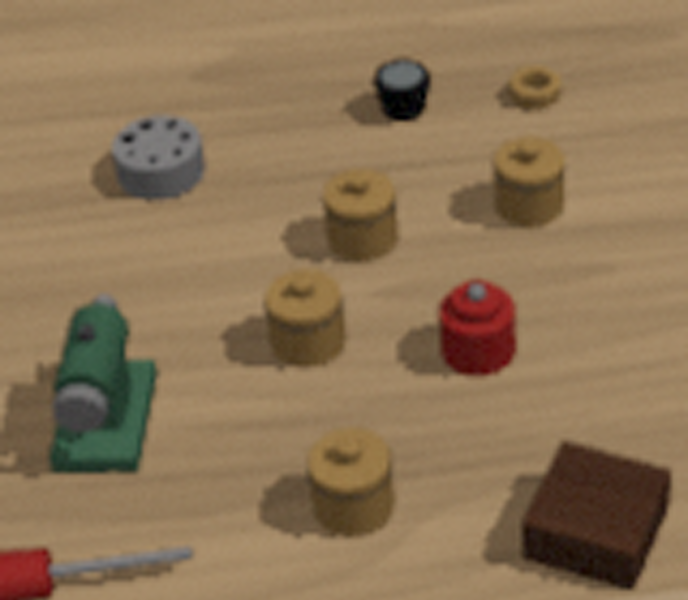

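All four brass pots are alike. The pot at scene (293,191) has the largest y (0.02 m, the others are below -0.07), so it is farthest to the robot's left and is the one to take. First I'll go above the block.

>>> {"op": "arm_command", "data": {
  "plan": "0 0 0 -10.3;0 0 0 -10.3;0 0 0 -10.3;0 0 0 -10.4;0.05 0.0055 0.006 0;0.05 0.0055 0.006 0;0.05 0.0055 0.006 0;0.05 0.0055 0.006 0;0.05 0.0055 0.006 0;0.05 0.0055 0.006 0;0.05 0.0055 0.006 0;0.05 0.0055 0.006 0;0.05 0.0055 0.006 0;0.05 0.0055 0.006 0;0.05 0.0055 0.006 0;0.05 0.0055 0.006 0;0.05 0.0055 0.006 0;0.05 0.0055 0.006 0;0.05 0.0055 0.006 0;0.05 0.0055 0.006 0",
  "hand": -1
}}

```text
clock: 2.65
tcp_pos: [0.6933, 0.015, 0.1487]
orientation: [2.716, 1.579, -0.001]
contact_force: [0.2, -0.3, 0.4]
grip_width: 0.0853
gripper_force: 0.0
```

```bash
cat >> h.py <<'E'
def pose():
    o=r.get_obs(); X=R.from_rotvec(o['orientation']).as_matrix()
    return np.array(o['tcp_pos']),np.degrees(np.arctan2(X[1,0],X[0,0])),X
def go(x,y,z,phi=None):
    "print turn first, then the shift in the turned tool frame"
    p,f,X=pose(); phi=f if phi is None else phi; a=np.radians(phi); d=np.array([x,y,z])-p
    print('at',np.round(p,4),'phi',round(f,2),'tilt',np.round(X[2],4),'| turn',round((f-phi+180)%360-180,2),'shift',np.round([d[0]*np.cos(a)+d[1]*np.sin(a),d[0]*np.sin(a)-d[1]*np.cos(a),-d[2]],4))
def tops(P,ext=None,zlo=.010,amin=150):
    m=(np.nan_to_num(P[...,2])>zlo).astype(np.uint8); n,lab,st,ce=cv2.connectedComponentsWithStats(m)
    for i in range(1,n):
        if st[i,4]<amin: continue
        Q=P[lab==i]; zt=np.percentile(Q[:,2],90); T=Q[Q[:,2]>zt-.004]
        print('px',np.round(ce[i]),'n',st[i,4],'ztop',round(zt,3),'all',np.round(np.hstack(cv2.minAreaRect(Q[:,:2].astype(np.float32))),4),'top',np.round(np.hstack(cv2.minAreaRect(T[:,:2].astype(np.float32))),4))
E
python3 - <<'E'
from h import *
p,d,c,M=grab('wrist'); cv2.imwrite('pics/w1.png',p[...,::-1]); P=cloud(d,c,M); tops(P); go(.692,.013,.012,60.35)
E
```

```text
px [328. 294.] n 63780 ztop 0.218 all [ 6.71700e-01 -1.16000e-02  3.23000e-01  4.54600e-01  7.24959e+01] top [7.01500e-01 2.73000e-02 1.54000e-02 1.22700e-01 5.97046e+01]
px [507.  89.] n 739 ztop 0.04 all [8.74100e-01 7.30000e-03 1.29000e-02 3.14000e-02 6.31798e+01] top [8.65600e-01 1.11000e-02 1.14000e-02 1.20000e-02 4.73178e+01]
px [478. 148.] n 1127 ztop 0.035 all [ 8.41500e-01 -2.08000e-02  2.32000e-02  3.48000e-02  4.18157e+01] top [ 0.8359 -0.0164  0.0199  0.0193 14.5987]
px [275. 205.] n 6517 ztop 0.03 all [6.93900e-01 1.59000e-02 5.63000e-02 5.61000e-02 6.01687e+01] top [6.93800e-01 1.58000e-02 5.61000e-02 5.61000e-02 6.01687e+01]
px [452. 202.] n 633 ztop 0.029 all [ 8.08800e-01 -4.83000e-02  1.79000e-02  2.58000e-02  2.24655e+01] top [ 8.06000e-01 -4.44000e-02  1.56000e-02  1.59000e-02  5.24386e+01]
px [533. 288.] n 772 ztop 0.034 all [ 8.41100e-01 -1.51400e-01  1.80000e-02  4.23000e-02  2.52437e+01] top [ 8.35700e-01 -1.40300e-01  1.52000e-02  1.61000e-02  2.51662e+01]
px [306. 347.] n 2646 ztop 0.038 all [ 6.58600e-01 -9.63000e-02  4.01000e-02  3.95000e-02  4.81248e+01] top [ 0.6584 -0.0968  0.0397  0.0393 25.1458]
px [506. 329.] n 393 ztop 0.028 all [ 8.10900e-01 -1.71900e-01  1.35000e-02  2.70000e-02  5.55572e+01] top [ 8.05700e-01 -1.67800e-01  1.16000e-02  1.17000e-02  2.24007e+01]
at [0.6956 0.0241 0.1481] phi 60.78 tilt [ 0.0061 -0.0015 -1.    ] | turn 0.43 shift [-0.0114  0.0023  0.1361]
```

View pics/w1.png

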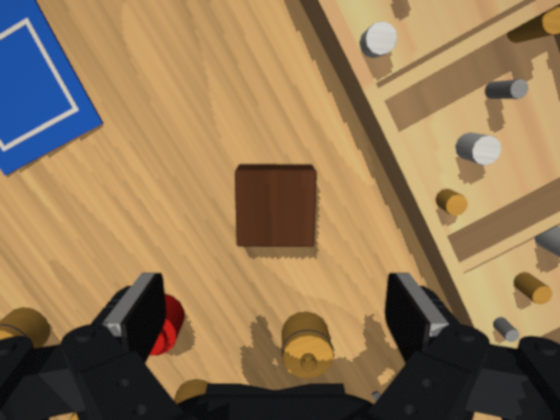

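The wrist view shows the block centred at (275,205), straight with the image, with the red pot and a brass pot behind the fingers. The arm was still moving when that frame was taken, so I'll measure again at rest.

>>> {"op": "arm_command", "data": {
  "plan": "-0.01 0.003 0 0.4;0 0 0 0;0 0 0 0"
}}

```text
clock: 3.08
tcp_pos: [0.6899, 0.002, 0.1494]
orientation: [2.722, 1.567, -0.001]
contact_force: [0.4, 0.5, 0.3]
grip_width: 0.0852
gripper_force: 0.0
```

Run:
```python
from h import *
go(.692,.014,.012,60.35)
p,d,c,M=grab('wrist');P=cloud(d,c,M); tops(P[100:300,200:350],amin=1000)
```

```text
at [0.6899 0.002  0.1494] phi 59.84 tilt [-6.e-04  3.e-04 -1.e+00] | turn -0.51 shift [ 0.0115 -0.0041  0.1374]
px [70. 87.] n 6549 ztop 0.03 all [6.94300e-01 1.60000e-02 5.56000e-02 5.55000e-02 5.98883e+01] top [6.942e-01 1.590e-02 5.550e-02 5.550e-02 5.994e+01]
```

>>> {"op": "arm_command", "data": {
  "plan": "0.0143 -0.0032 0.02 0;0 0 0.04 0;0 0 0.04 0;0 0 0.025 0;0 0 0.012 0;0 0 0 0;0 0 0 0"
}}

```text
clock: 4.0
tcp_pos: [0.6955, 0.0181, 0.0134]
orientation: [2.72, 1.57, 0.003]
contact_force: [-0.6, -0.2, -0.3]
grip_width: 0.0855
gripper_force: 0.0
```

>>> {"op": "arm_command", "data": {
  "plan": "0 0 0 0;0 0 0 0;0 0 0 0;0 0 0 0;0 0 0 0;0 0 0 0",
  "hand": 1,
  "grip_force": 45
}}

```text
clock: 4.75
tcp_pos: [0.6955, 0.0177, 0.0135]
orientation: [2.721, 1.569, 0.003]
contact_force: [-1.0, -1.1, 5.2]
grip_width: 0.0551
gripper_force: 49.1
```

>>> {"op": "arm_command", "data": {
  "plan": "0 0 -0.02 0;0 0 -0.04 0;0 0 -0.05 0;0 0 -0.03 -8.4;0 0 0 -8.4;0 0 0 -8.4;0.0178 -0.033 0 0;0.0178 -0.033 0 0;0.0178 -0.033 0 0;0.0178 -0.033 0 0;0 0 0 0;0 0 0 0;0 0 0 0"
}}

```text
clock: 6.38
tcp_pos: [0.5701, 0.0988, 0.1526]
orientation: [2.314, 2.123, 0.001]
contact_force: [0.6, -0.4, -1.0]
grip_width: 0.0555
gripper_force: 48.4
```

```bash
cat >> h.py <<'E'
def white(p,c,M,show=None,z=.003):
    "square outlines: fit min-area rects to white pixels that lie on blue"
    q=p.astype(int); hsv=cv2.cvtColor(p,cv2.COLOR_RGB2HSV)
    blue=((hsv[...,0]>100)&(hsv[...,0]<130)&(hsv[...,1]>130)&(hsv[...,2]>60)).astype(np.uint8)
    near=cv2.morphologyEx(blue,cv2.MORPH_CLOSE,np.ones((9,9)))
    w=(near&(blue==0)&(hsv[...,2]>130)&(hsv[...,1]<110)).astype(np.uint8)
    n,lab,st,ce=cv2.connectedComponentsWithStats(w,connectivity=8)
    for i in range(1,n):
        if st[i,4]<150: continue
        v,u=np.where(lab==i); Q=onplane(np.c_[u,v],z,c,M)
        print('white',st[i],np.round(np.hstack(cv2.minAreaRect(Q[:,:2].astype(np.float32))),4))
    n,lab,st,ce=cv2.connectedComponentsWithStats(near)
    i=1+np.argmax(st[1:,4]); v,u=np.where(lab==i); Q=onplane(np.c_[u,v],z,c,M); print('mat',st[i],np.round(np.hstack(cv2.minAreaRect(Q[:,:2].astype(np.float32))),4))
E
python3 - <<'E'
from h import *
go(.5743,.179,.0165,85.1)
p,d,c,M=grab('wrist'); cv2.imwrite('pics/w2.png',p[...,::-1]); white(p,c,M); print(r.get_obs()['grip_width'])
E
```

```text
at [0.5701 0.0988 0.1526] phi 85.07 tilt [-2.e-04  9.e-04 -1.e+00] | turn -0.03 shift [ 0.0803 -0.0026  0.1361]
white [ 217   34  102  104 2275] [5.73200e-01 1.81300e-01 7.05000e-02 7.06000e-02 8.50541e+01]
mat [  202     0   132   157 19701] [ 0.5735  0.1852  0.1063  0.089  85.0098]
0.055633793111900594
```

View pics/w2.png

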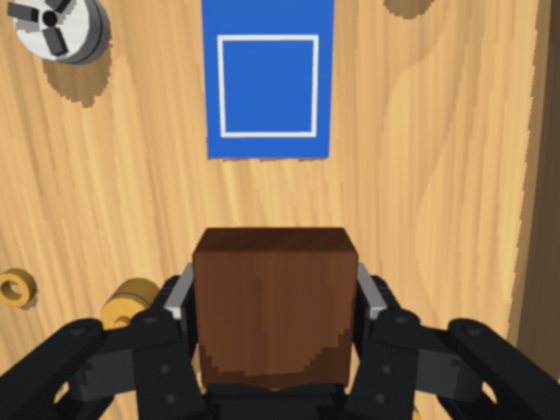

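The white square of the right-hand half sits at (268,85). The block hangs level in the grip and the chuck is at (57,25). Now I'll place the block.

>>> {"op": "arm_command", "data": {
  "plan": "0.0282 -0.0013 0 0;0.0282 -0.0013 0 0;0.0281 -0.0014 0.02 0;0 0 0.05 0;0 0 0.04 0;0 0 0.015 0;0 0 0.006 0;0 0 0.004 0;0 0 0 0;0 0 0 0"
}}

```text
clock: 7.68
tcp_pos: [0.5728, 0.1845, 0.0183]
orientation: [2.313, 2.125, 0.002]
contact_force: [0.2, 0.7, -0.4]
grip_width: 0.0551
gripper_force: 48.4
```

>>> {"op": "arm_command", "data": {
  "plan": "-0.001 0 0.0015 0;0 0 0 0;0 0 0 0"
}}

```text
clock: 8.05
tcp_pos: [0.5726, 0.1835, 0.0165]
orientation: [2.313, 2.125, 0.002]
contact_force: [-0.8, -0.8, 6.7]
grip_width: 0.0551
gripper_force: 49.2
```

>>> {"op": "arm_command", "data": {
  "plan": "0 0 0 0;0 0 0 0;0 0 0 0;0 0 -0.01 0;0 0 -0.04 0;0 0 -0.05 0;-0.03 0 -0.04 0;-0.03 0 0 0;0 0 0 0;0 0 0 0;0 0 0 0",
  "hand": -1
}}

```text
clock: 9.43
tcp_pos: [0.5668, 0.1249, 0.1557]
orientation: [-2.311, -2.127, -0.0]
contact_force: [-0.6, -0.1, 0.3]
grip_width: 0.0855
gripper_force: 0.0
```

Run:
```python
from h import *
p,d,c,M=grab('wrist'); cv2.imwrite('pics/w3.png',p[...,::-1]); P=cloud(d,c,M); white(p,c,M); tops(P[:300],amin=600); go(.444,.23,.15,115)
```

```text
white [225   0 103  14 716] [5.79800e-01 2.60400e-01 8.40000e-03 7.02000e-02 8.52622e+01]
white [227  74  99  12 653] [5.75800e-01 2.12300e-01 7.60000e-03 7.03000e-02 8.52657e+01]
mat [  212     0   130   190 14889] [ 0.5746  0.1984  0.1331  0.089  85.1193]
px [74. 62.] n 5810 ztop 0.043 all [4.44700e-01 2.33700e-01 4.97000e-02 4.94000e-02 7.11519e+01] top [4.46900e-01 2.36200e-01 3.66000e-02 4.20000e-02 4.06852e+01]
px [550. 213.] n 3592 ztop 0.031 all [0.7761 0.1237 0.0039 0.2026 0.0099] top [7.76000e-01 7.22000e-02 8.18000e-02 3.40000e-03 8.97445e+01]
px [276. 125.] n 7036 ztop 0.033 all [5.73400e-01 1.80600e-01 5.51000e-02 5.58000e-02 8.52694e+01] top [5.73400e-01 1.80600e-01 5.51000e-02 5.58000e-02 8.52694e+01]
px [143. 288.] n 1024 ztop 0.178 all [5.22200e-01 1.37100e-01 1.20000e-02 1.62000e-02 5.24398e+01] top [5.2300e-01 1.3950e-01 4.0000e-03 7.4000e-03 8.5024e+01]
px [407. 288.] n 1016 ztop 0.177 all [6.1500e-01 1.2920e-01 1.6000e-02 1.2000e-02 2.8506e+01] top [6.17300e-01 1.31500e-01 4.50000e-03 1.29000e-02 8.47768e+01]
at [0.5668 0.1247 0.1556] phi 85.26 tilt [ 5.e-04 -5.e-04 -1.e+00] | turn -29.74 shift [ 0.1473 -0.0668  0.0056]
```

View pics/w3.png

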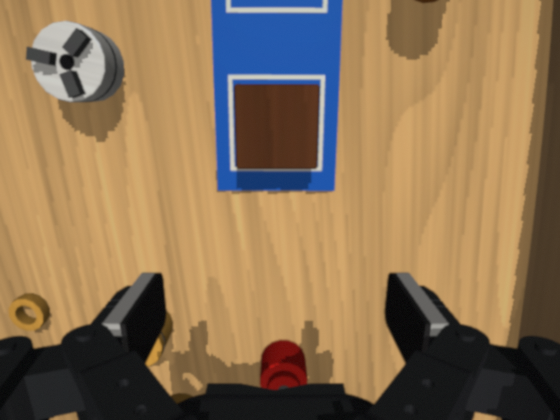

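The block sits well inside the right-hand square, measured about 1 mm from its centre with 0.2° of yaw. Next is the chuck, at (74,62).

>>> {"op": "arm_command", "data": {
  "plan": "0.0246 -0.0327 0.004 0;0.0246 -0.0327 0 0;0.0246 -0.0327 0 0;0.0246 -0.0327 0 0;0 0 0 0;0 0 0 0;0 0 0 0"
}}

```text
clock: 10.35
tcp_pos: [0.4459, 0.2319, 0.1517]
orientation: [2.315, 2.124, -0.0]
contact_force: [0.1, -0.6, -0.8]
grip_width: 0.0849
gripper_force: 0.0
```

```bash
cat >> h.py <<'E'
def circ(P,zlo,zhi):
    "centre of enclosing circle of points in a height band near TCP"
    p,_,_=pose(); Q=P.reshape(-1,3); Q=Q[(np.nan_to_num(Q[:,2])>zlo)&(Q[:,2]<zhi)&(np.hypot(Q[:,0]-p[0],Q[:,1]-p[1])<.045)]
    (x,y),rad=cv2.minEnclosingCircle(Q[:,:2].astype(np.float32)); print('circ',len(Q),round(x,4),round(y,4),round(rad,4)); return x,y
E
python3 - <<'E'
from h import *
p,d,c,M=grab('wrist'); P=cloud(d,c,M); x,y=circ(P,.029,.038); circ(P,.01,.05); go(x,y,.0135)
E
```

```text
circ 3080 0.4433 0.2341 0.0253
circ 4266 0.4434 0.2342 0.0254
at [0.4458 0.2318 0.1517] phi 85.06 tilt [-2.e-04  0.e+00 -1.e+00] | turn 0.0 shift [ 0.002  -0.0027  0.1382]
```

>>> {"op": "arm_command", "data": {
  "plan": "0.002 -0.0027 0.03 0;0 0 0.05 0;0 0 0.04 0;0 0 0.012 0;0 0 0.006 0;0 0 0 0;0 0 0 0"
}}

```text
clock: 11.28
tcp_pos: [0.4434, 0.2352, 0.015]
orientation: [2.313, 2.125, 0.003]
contact_force: [0.0, 0.1, 1.1]
grip_width: 0.0857
gripper_force: 0.0
```

>>> {"op": "arm_command", "data": {
  "plan": "0 0 0 0;0 0 0 0;0 0 0 0;0 0 0 0;0 0 0 0;0 0 0 0",
  "hand": 1,
  "grip_force": 60
}}

```text
clock: 12.02
tcp_pos: [0.4427, 0.2349, 0.0145]
orientation: [2.313, 2.125, 0.001]
contact_force: [-1.9, -0.8, 8.3]
grip_width: 0.0486
gripper_force: 61.6
```

>>> {"op": "arm_command", "data": {
  "plan": "0 0 -0.02 0;0 0 -0.04 0;0 0 -0.04 0;-0.0105 0.0337 0 0;-0.0105 0.0337 0 0;-0.0105 0.0337 0 0;-0.0106 0.0337 0 0;0 0 0 0;0 0 0 0;0 0 0 0"
}}

```text
clock: 13.28
tcp_pos: [0.572, 0.1822, 0.1136]
orientation: [-2.311, -2.127, 0.001]
contact_force: [0.2, 0.4, -3.4]
grip_width: 0.0477
gripper_force: 63.5
```

Run:
```python
from h import *
print(r.get_obs()['grip_width']); go(.5734,.1814,.0465,85.2)
```

```text
0.04772154239776918
at [0.572  0.1822 0.1136] phi 85.26 tilt [-2.0e-04 -1.1e-03 -1.0e+00] | turn 0.06 shift [-0.0006  0.0014  0.0671]
```

>>> {"op": "arm_command", "data": {
  "plan": "-0.0006 0.0014 0.03 0;0 0 0.025 0;0 0 0.008 0;0 0 0.003 0;0 0 0 0;0 0 0 0"
}}

```text
clock: 14.02
tcp_pos: [0.5753, 0.1811, 0.0488]
orientation: [2.313, 2.125, 0.002]
contact_force: [-0.1, -0.0, -3.9]
grip_width: 0.0481
gripper_force: 63.4
```

>>> {"op": "arm_command", "data": {
  "plan": "0 -0.0015 0.0015 0;0 0 0.0012 0;0 0 0 0;0 0 0 0"
}}

```text
clock: 14.52
tcp_pos: [0.5731, 0.1809, 0.0457]
orientation: [2.313, 2.126, -0.0]
contact_force: [-3.0, -1.6, 5.5]
grip_width: 0.0484
gripper_force: 64.2
```

>>> {"op": "arm_command", "data": {
  "plan": "0 0 0 0;0 0 0 0;0 0 0 0;0 0 -0.01 0;0 0 -0.04 0;0 0 -0.05 0;0 0 -0.02 0;0 0 0 0;0 0 0 0;0 0 0 0",
  "hand": -1
}}

```text
clock: 15.78
tcp_pos: [0.5722, 0.1804, 0.1635]
orientation: [-2.312, -2.125, 0.004]
contact_force: [-0.3, 0.8, -0.1]
grip_width: 0.0854
gripper_force: 0.0
```

Run:
```python
from h import *
p,d,c,M=grab('wrist'); cv2.imwrite('pics/w4.png',p[...,::-1]); P=cloud(d,c,M); circ(P,.055,.070); Q=P.copy(); Q[Q[...,2]>.04]=np.nan; tops(Q[50:300,150:400],amin=600); white(p,c,M)
p,d,c,M=grab('scene'); P=cloud(d,c,M); circ(P,.055,.085); go(.45,.02,.15,85)
```

```text
circ 3661 0.5737 0.1805 0.025
px [124. 125.] n 1671 ztop 0.033 all [5.73600e-01 1.89000e-01 4.01000e-02 5.64000e-02 8.58441e+01] top [5.73600e-01 1.88800e-01 4.00000e-02 5.63000e-02 8.56466e+01]
white [ 226    0  100   97 1623] [5.8240e-01 2.8900e-01 6.5600e-02 7.0600e-02 8.5129e+01]
white [230 151  92  17 662] [5.7550e-01 2.0950e-01 1.2500e-02 7.0600e-02 8.5187e+01]
mat [  213     0   126   253 22037] [ 0.5771  0.227   0.1903  0.089  85.1289]
circ 330 0.5735 0.1782 0.0259
at [0.5725 0.1807 0.1638] phi 85.18 tilt [-8.e-04 -2.e-03 -1.e+00] | turn 0.18 shift [-0.1707 -0.1081  0.0138]
```

View pics/w4.png

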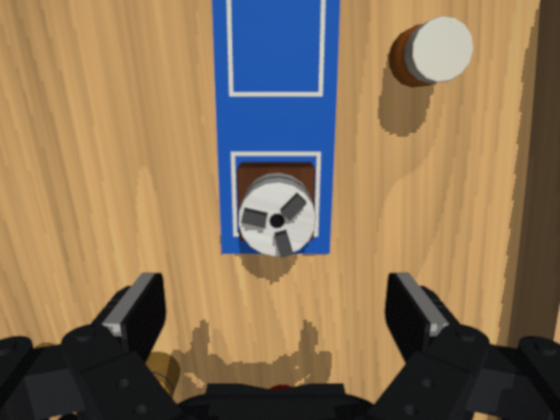

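The chuck stands centrally on the block: chuck (277,218), measured within 0.5 mm. The jar at (440,50) is untouched. Next is the brass pot, turning to φ=40 so the fingers clear the brass ring beside it.

>>> {"op": "arm_command", "data": {
  "plan": "0 0 0 9;0 0 0 9;0 0 0 9;0 0 0 9;0 0 0 9;-0.0396 0.0087 0.0024 0;-0.0396 0.0087 0.0024 0;-0.0396 0.0087 0.0024 0;-0.0396 0.0087 0.0024 0;-0.0396 0.0087 0.0024 0;0 0 0 0;0 0 0 0;0 0 0 0"
}}

```text
clock: 17.5
tcp_pos: [0.4507, 0.0211, 0.1532]
orientation: [-2.949, -1.081, -0.001]
contact_force: [-0.0, 0.2, 0.4]
grip_width: 0.0861
gripper_force: 0.0
```

Run:
```python
from h import *
p,d,c,M=grab('wrist'); cv2.imwrite('pics/w5.png',p[...,::-1]); P=cloud(d,c,M); circ(P,.029,.040); x,y=circ(P,.01,.06); go(x,y,.0135)
```

```text
circ 2364 0.4508 0.0233 0.0202
circ 2825 0.4508 0.0233 0.0202
at [0.4506 0.021  0.1532] phi 40.26 tilt [ 8.e-04 -1.e-04 -1.e+00] | turn 0.0 shift [ 0.0016 -0.0017  0.1397]
```

View pics/w5.png

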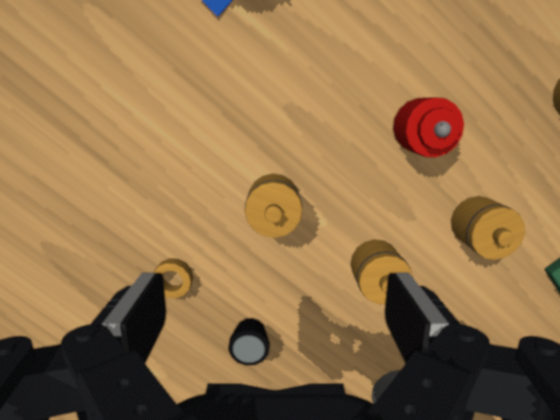

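The pot is centred at (273,207). The ring at (173,278) and the other pot at (380,275) lie outside the finger paths.

>>> {"op": "arm_command", "data": {
  "plan": "0.0016 -0.0017 0.03 0;0 0 0.05 0;0 0 0.04 0;0 0 0.012 0;0 0 0.0065 0;0 0 0 0;0 0 0 0"
}}

```text
clock: 18.42
tcp_pos: [0.451, 0.0223, 0.0157]
orientation: [2.95, 1.078, 0.003]
contact_force: [-0.5, 0.1, -1.0]
grip_width: 0.0855
gripper_force: 0.0
```

>>> {"op": "arm_command", "data": {
  "plan": "0 0 0 0;0 0 0 0;0 0 0 0;0 0 0 0;0 0 0 0;0 0 0 0;0 0 0 0",
  "hand": 1,
  "grip_force": 45
}}

```text
clock: 19.3
tcp_pos: [0.4502, 0.0222, 0.0151]
orientation: [2.95, 1.078, 0.001]
contact_force: [-2.1, -0.3, 7.6]
grip_width: 0.0391
gripper_force: 44.4
```

>>> {"op": "arm_command", "data": {
  "plan": "0 0 -0.02 0;0 0 -0.05 0;0 0 -0.06 0;0.039 -0.0171 0 0;0.039 -0.0171 0 0;0.0391 -0.0171 0 0;0.0391 -0.0171 0 0;0.0391 -0.0171 0 0;0.0391 -0.0171 0 0;0.0391 -0.0172 0 0;0 0 0 0;0 0 0 0;0 0 0 0"
}}

```text
clock: 20.92
tcp_pos: [0.5815, 0.2885, 0.1443]
orientation: [2.95, 1.076, -0.002]
contact_force: [0.6, 0.3, -1.2]
grip_width: 0.0387
gripper_force: 45.8
```

Run:
```python
from h import *
print(r.get_obs()['grip_width']); go(.5818,.2902,.0185)
```

```text
0.038749123059233594
at [0.5815 0.2885 0.1443] phi 40.08 tilt [-1.3e-03  6.0e-04 -1.0e+00] | turn 0.0 shift [ 0.0013 -0.0011  0.1258]
```

>>> {"op": "arm_command", "data": {
  "plan": "0.0013 -0.0011 0.04 0;0 0 0.05 0;0 0 0.022 0;0 0 0.008 0;0 0 0.003 0;0 0 0 0;0 0 0 0"
}}

```text
clock: 21.8
tcp_pos: [0.5828, 0.2923, 0.0229]
orientation: [-2.95, -1.079, -0.003]
contact_force: [-0.2, 0.2, -1.3]
grip_width: 0.0389
gripper_force: 45.8
```

>>> {"op": "arm_command", "data": {
  "plan": "-0.0018 0.0008 0.002 0;0 0 0.0022 0;0 0 0 0;0 0 0 0"
}}

```text
clock: 22.3
tcp_pos: [0.5813, 0.2898, 0.0182]
orientation: [2.95, 1.078, 0.0]
contact_force: [-3.1, -2.1, 6.5]
grip_width: 0.039
gripper_force: 46.4
```

>>> {"op": "arm_command", "data": {
  "plan": "0 0 0 0;0 0 0 0;0 0 0 0;0 0 -0.01 0;0 0 -0.05 0;0 0 -0.06 0;0 0 -0.02 0;0 0 0 0;0 0 0 0;0 0 0 0",
  "hand": -1
}}

```text
clock: 23.55
tcp_pos: [0.5802, 0.2895, 0.1554]
orientation: [2.95, 1.079, -0.005]
contact_force: [-0.0, -0.2, -0.2]
grip_width: 0.0856
gripper_force: 0.0
```

Run:
```python
from h import *
p,d,c,M=grab('wrist'); cv2.imwrite('pics/w6.png',p[...,::-1]); P=cloud(d,c,M); circ(P,.025,.060); white(p,c,M); go(.561,-.024,.15)
```

```text
circ 2696 0.5818 0.291 0.0201
white [ 213  131  127  100 1436] [5.82300e-01 2.90700e-01 7.06000e-02 7.07000e-02 8.50546e+01]
white [311 231 102  70 767] [5.737e-01 1.912e-01 4.940e-02 7.070e-02 8.487e+01]
white [255 235  39  20 221] [5.49600e-01 2.65600e-01 1.56000e-02 3.04000e-02 3.63829e+01]
mat [  191   108   255   236 17389] [ 0.5776  0.2359  0.209   0.089  85.036 ]
at [0.5803 0.2896 0.1556] phi 40.17 tilt [-3.e-03 -6.e-04 -1.e+00] | turn 0.0 shift [-0.2171  0.2272  0.0056]
```

View pics/w6.png

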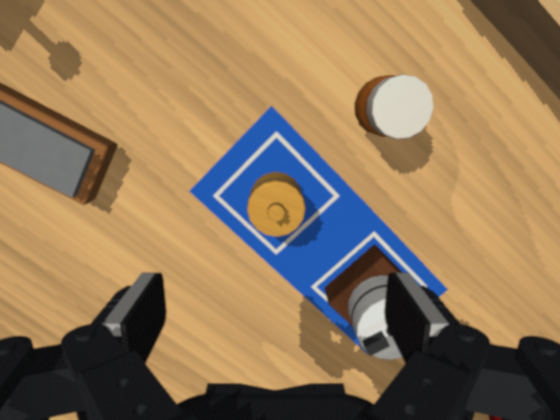

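The brass pot at (276,207) stands in the middle of the left square (within 1 mm). The jar is undisturbed at (400,105). Now the oil pot.

>>> {"op": "arm_command", "data": {
  "plan": "-0.031 0.0325 0 0;-0.031 0.0325 0 0;-0.031 0.0325 0 0;-0.031 0.0325 0 0;-0.031 0.0325 0 0;-0.031 0.0325 0 0;-0.031 0.0322 0.002 0;0 0 0 0;0 0 0 0;0 0 0 0"
}}

```text
clock: 24.85
tcp_pos: [0.562, -0.0217, 0.1553]
orientation: [-2.949, -1.082, -0.0]
contact_force: [-0.3, 0.6, -1.3]
grip_width: 0.0853
gripper_force: 0.0
```

Run:
```python
from h import *
p,d,c,M=grab('wrist'); P=cloud(d,c,M); circ(P,.025,.06); x,y=circ(P,.01,.06); go(x,y,.0135)
```

```text
circ 2465 0.5624 -0.0222 0.02
circ 2649 0.5625 -0.0221 0.0201
at [ 0.562  -0.0218  0.1553] phi 40.3 tilt [ 4.e-04 -6.e-04 -1.e+00] | turn 0.0 shift [1.000e-04 6.000e-04 1.418e-01]
```

>>> {"op": "arm_command", "data": {
  "plan": "0 0.0006 0.03 0;0 0 0.05 0;0 0 0.042 0;0 0 0.012 0;0 0 0.0075 0;0 0 0 0;0 0 0 0"
}}

```text
clock: 25.78
tcp_pos: [0.5633, -0.0239, 0.0152]
orientation: [2.95, 1.078, 0.004]
contact_force: [-1.2, -0.5, 0.1]
grip_width: 0.0854
gripper_force: 0.0
```

>>> {"op": "arm_command", "data": {
  "plan": "0 0 0 0;0 0 0 0;0 0 0 0;0 0 0 0;0 0 0 0;0 0 0 0;0 0 0 0",
  "hand": 1,
  "grip_force": 45
}}

```text
clock: 26.65
tcp_pos: [0.5626, -0.024, 0.0144]
orientation: [2.95, 1.079, 0.001]
contact_force: [-1.3, 0.6, 5.0]
grip_width: 0.0386
gripper_force: 45.1
```

>>> {"op": "arm_command", "data": {
  "plan": "0 0 -0.02 0;0 0 -0.05 0;0 0 -0.05 0;0 0 -0.045 0;0 0 0 -10;0 0 0 -10;0 0 0 -10;0 0 0 -10;0 0 0 -9.8;-0.0427 -0.0138 0 0;-0.0427 -0.0138 0 0;-0.0427 -0.0138 0 0;-0.0427 -0.0138 0 0;-0.0427 -0.0138 0 0;-0.0427 -0.0138 0 0;0 0 0 0;0 0 0 0;0 0 0 0"
}}

```text
clock: 28.9
tcp_pos: [0.48, -0.2785, 0.1794]
orientation: [2.219, 2.223, 0.001]
contact_force: [-0.1, 0.8, -0.7]
grip_width: 0.0386
gripper_force: 45.6
```

Run:
```python
from h import *
go(.482,-.2,.016,40)
p,d,c,M=grab('wrist'); cv2.imwrite('pics/w7.png',p[...,::-1]); P=cloud(d,c,M); Q=P.copy(); Q[Q[...,2]>.1]=np.nan; tops(Q[:330],amin=600)
```

```text
at [ 0.48   -0.2785  0.1794] phi 90.11 tilt [ 3.e-04  6.e-04 -1.e+00] | turn 50.11 shift [ 0.052  -0.0588  0.1634]
px [143.  72.] n 4314 ztop 0.026 all [ 0.3842 -0.1852  0.0514  0.0509 48.1932] top [ 3.84300e-01 -1.84800e-01  5.15000e-02  5.06000e-02  5.43704e+01]
px [527. 169.] n 3425 ztop 0.026 all [ 0.6826 -0.2395  0.0229  0.1294  0.8342] top [ 6.85100e-01 -2.71900e-01  6.44000e-02  2.01000e-02  8.89422e+01]
px [416. 118.] n 6483 ztop 0.062 all [ 5.80700e-01 -2.16600e-01  4.42000e-02  7.88000e-02  8.12042e+01] top [ 5.87900e-01 -2.17400e-01  2.34000e-02  6.42000e-02  8.21301e+01]
```

View pics/w7.png

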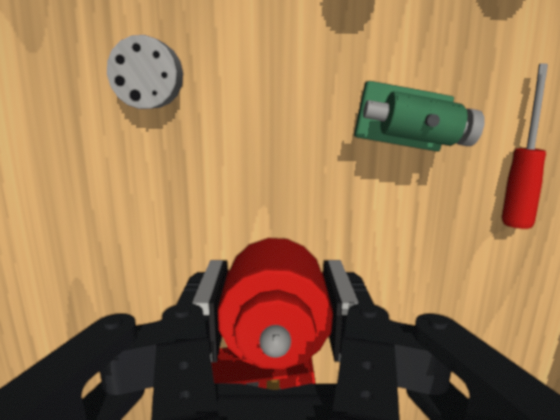

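The view shows the anvil at (143,72) and the tailstock at (416,118). The midpoint comes out at (0.483, -0.201).

>>> {"op": "arm_command", "data": {
  "plan": "0 0 0 10;0 0 0 10;0 0 0 10;0 0 0 10;0 0 0 10;0.0255 -0.0288 0 0;0.0255 -0.0287 0 0;0 0 0.05 0;0 0 0.05 0;0 0 0.04 0;0 0 0.012 0;0 0 0.005 0;0 0 0 0;0 0 0 0"
}}

```text
clock: 30.7
tcp_pos: [0.4824, -0.2036, 0.0232]
orientation: [2.951, 1.073, 0.003]
contact_force: [-0.7, -0.2, -1.5]
grip_width: 0.0391
gripper_force: 45.6
```

Run:
```python
from h import *
go(.4820,-.2016,.0150)
```

```text
at [ 0.4824 -0.2036  0.0232] phi 39.96 tilt [ 0.0011  0.0021 -1.    ] | turn 0.0 shift [ 0.0009 -0.0018  0.0082]
```

>>> {"op": "arm_command", "data": {
  "plan": "0.0009 -0.0018 0.004 0;0 0 0.0025 0;0 0 0.001 0;0 0 0 0;0 0 0 0"
}}

```text
clock: 31.32
tcp_pos: [0.4809, -0.2012, 0.0144]
orientation: [-2.952, -1.074, 0.0]
contact_force: [-2.1, 0.5, 1.5]
grip_width: 0.0382
gripper_force: 45.8
```

>>> {"op": "arm_command", "data": {
  "plan": "0 0 0 0;0 0 0 0;0 0 0 0;0 0 -0.01 0;0 0 -0.05 0;0 0 -0.06 0;0 0 -0.05 0;0 0 0 0;0 0 0 0;0 0 0 0",
  "hand": -1
}}

```text
clock: 32.58
tcp_pos: [0.48, -0.201, 0.1832]
orientation: [-2.951, -1.073, 0.003]
contact_force: [0.8, 0.9, -0.7]
grip_width: 0.0854
gripper_force: 0.0
```

Run:
```python
from h import *
p,d,c,M=grab('wrist'); P=cloud(d,c,M); circ(P,.02,.06); print(r.get_obs()['clock'],r.get_obs()['tcp_pos'])
p,d,c,M=grab('scene'); cv2.imwrite('pics/s2.png',p[...,::-1]); P=cloud(d,c,M); tops(P[150:300,150:460],amin=200)
```

```text
circ 2088 0.4814 -0.1999 0.02
32.625 [ 0.48012758 -0.20097738  0.18309962]
px [56. 34.] n 279 ztop 0.024 all [ 3.8600e-01 -1.8590e-01  4.9200e-02  5.1700e-02  7.9997e+01] top [ 3.85700e-01 -1.86500e-01  4.70000e-02  5.23000e-02  8.84997e+01]
px [103.  48.] n 266 ztop 0.036 all [ 4.63100e-01 -7.53000e-02  3.83000e-02  3.93000e-02  5.72896e+01] top [ 4.62000e-01 -7.50000e-02  3.70000e-02  3.87000e-02  6.62947e+01]
px [221.  63.] n 817 ztop 0.066 all [5.73400e-01 1.78200e-01 5.60000e-02 5.88000e-02 8.55732e+01] top [5.73600e-01 1.77800e-01 4.77000e-02 4.65000e-02 7.29887e+01]
px [44. 79.] n 873 ztop 0.058 all [ 5.43200e-01 -2.10500e-01  4.21000e-02  1.56100e-01  7.99597e+01] top [ 5.878e-01 -2.188e-01  2.320e-02  6.520e-02  7.999e+01]
px [269.  63.] n 325 ztop 0.039 all [5.80700e-01 2.88200e-01 3.92000e-02 4.12000e-02 6.95286e+01] top [5.80100e-01 2.88400e-01 3.69000e-02 3.99000e-02 4.97734e+01]
px [90. 71.] n 300 ztop 0.037 all [ 5.41000e-01 -1.11500e-01  3.79000e-02  4.12000e-02  6.19806e+01] top [ 0.5391 -0.1123  0.0382  0.0375  1.3016]
px [280.  94.] n 463 ztop 0.049 all [0.6836 0.2729 0.0392 0.0405 3.9153] top [0.6824 0.2736 0.0368 0.0374 3.9153]
px [101. 110.] n 369 ztop 0.036 all [ 6.58300e-01 -9.88000e-02  4.03000e-02  3.95000e-02  5.89392e+01] top [ 6.57200e-01 -9.92000e-02  3.82000e-02  3.76000e-02  5.26511e+01]
px [224. 138.] n 2912 ztop 0.054 all [0.7968 0.079  0.0489 0.4297 0.041 ] top [7.78300e-01 7.53000e-02 4.22300e-01 1.27000e-02 8.98886e+01]
px [ 21. 133.] n 458 ztop 0.024 all [ 0.6861 -0.2394  0.0236  0.1233  0.9295] top [ 6.85900e-01 -2.71000e-01  5.89000e-02  2.05000e-02  8.82643e+01]
```

View pics/s2.png

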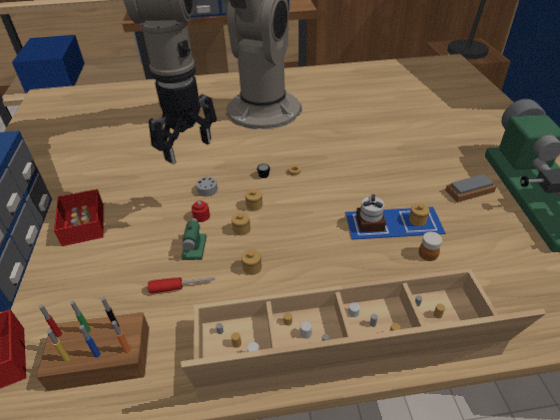

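The scene shows the chuck on the block at (372,213) and the brass pot at (419,213) on the mat. The oil pot stands at (201,211) between the anvil and the tailstock, within about 2 mm of the midpoint. The jar is untouched at (431,246) and the gripper is clear, so I'm handing in.

```bash
python3 -c "
from bench import ticket
print(ticket.hand_in())"
```

```text
the job is handed in; nothing more can be done
None
```

The bench is set out as asked and handed in at about 33 s of the 93 s: block, chuck and brass pot measured within about 1 mm of their places and the oil pot within about 2 mm, all released, with the amber jar left where it was.

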